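# Close the repair case over its inner panel

### The arm

A 6-joint arm with a two-finger parallel gripper is mounted at the origin on a cart in front of the work surface, level with it; the furniture and walls round the work are solid. World frame = base frame: x ahead of the robot, y to its left, z up, the work surface at z = 0. Lengths are in m, angles in rad, forces in N, time in s.
With the tool pointing down it reaches from about 0.35 to 0.775 m from the base axis. Payload 5.5 kg.
Tool frame: the origin (TCP) lies midway between the tips of the shut fingers; the grasp point (between the pads) lies 19 mm behind it; z points along the fingers, y is the line along which they close (so a half turn about z gives the same grasp; the last joint's range is limited). The gripper opens to 85 mm and grips with 20 to 120 N. Pads are 22 mm wide; open, the fingers measure 114 mm over their backs; the gripper's body (76 mm by 85 mm) begins 54 mm behind the grasp point. The pads swing forward as they close: fully open they stand 13 mm farther back than shut.
Start: joints at [-1.383, 0.313, 0.046, 1.304, 0, 1.431], TCP at [0.185, -0.544, 0.231] pointing down, gripper open.
Joint ranges: [-2.76, 2.76], [-0.86, 1.69], [-1.03, 1.26], [-2.2, 2.34], [-1.47, 1.5], [-3.14, 3.14]. Speed limits (rad/s): [2.57, 2.57, 3.14, 3.14, 3.14, 3.14].

### API

Orientations are given as a unit quaternion [w, x, y, z].
In Python, from workcell import telemetry, imaging, env gives the robot as it stands. The module is installed in compiled form; this text tells all that it offers.
- The arm moves only by the tool step_arm, never from a script. Its argument "moves" is a list of rows, each a list of 3 entries, a list of its own where there are three numbers: the shift along the tool's x, y, z in mm, then the turn, a rotation vector about the tool's x, y, z in rad, then the finger opening in mm, from 0 to 85.4. A call has 1 to 8 rows; each row is the pose to reach, as a shift and turn from the pose commanded when the call began, along the tool's axes at that moment; what a row does not reach only later rows make up. A row lasts 1/12 s, in which the tool goes at most 41.7 mm and 7.16 degrees, less where a joint would pass 70% of its speed; a pose out of reach is approached as far as the arm can. A call with a gripper value outside its range is refused whole. The fingers move at their own pace and stop on an object; "grip_force" is the grip in N (left out, the last holds). Time passes only in rows, so rows that repeat a pose let the fingers close. It gives the time, the measured TCP pose, the force, the opening and the grip force at its end, in the units of the state.
- telemetry.get_state(): the state, without advancing time (a new reading comes with each control period).
- imaging.read_camera(name): name is "scene" or "top" or "wrist"; returns the picture (400x640x3 uint8, red, green, blue); there is no depth.
- imaging.camera_params(name): a dict with "camera_matrix" (3x3 intrinsics, pixels), "D" ([k1, k2, p1, p2, k3] as OpenCV has them; the pictures are not rectified), "pose" (4x4, takes a point from camera to world coordinates). Camera axes: x right, y up, looking along -z (the intrinsics and any distortion apply to the point x, -y, -z); pixel columns grow to the right and rows downward; lengths in m; the calibration is good to about 2 mm. A picture is of the moment at which its call begins: read the wrist's pose just before it. camera_params takes no time and is no camera call; for the wrist camera it gives the pose at the moment of the call.
- env.hand_in(): hands the job in; it is judged then, once.
The state is a dict: "clock": time; "joint_pos": joint angles; "qvel": joint speeds; "tau": joint torques, N m; "tcp_pos": TCP position; "orientation": TCP orientation; "wrist_force": force on the tool from outside, world axes, zero at the start; "ft_torque": the same for the moment, N m; "finger_gap": finger opening in m; "grip_force": force on a finger pad.
Only numpy, scipy, OpenCV 4.12 (cv2) and the standard library are available. Lean on these libraries where they do the work, as an engineer would, in place of code of your own. Each camera call takes 0.05 s, during which the arm holds its last target. There are 200 camera calls.

### The job

Get the packed repair case ready to hand over: with the fingertips only, push the upright yellow inner panel down flat over the phone and battery first, then push the black cover over from behind until it is fully shut. Push gently, do not grip or lift anything, leave the phone, the battery and the other things on the bench where they are, and finish clear of the case.

Things in the scene. Friction and masses are not known exactly. Their poses are not given: they have to be found in the camera images.
- case: Black hard case fixed to the bench, 150 (x) x 210 (y) mm, rim 45 mm above the bench, walls 5 mm. Origin: centre of its underside. Its x axis points from the front (steel latches) to the cover's hinge side, away from the robot; y along the case to the end where the yellow panel is hinged (the robot's left); z up. Turned up to 0.6 rad about z.
- flap (a joint): Hinge of the yellow inner panel, rad. 0: flat in the case (its slightly soft stop); about 1.1 to 1.6 at the start: upright. At angle a the panel's free edge is at case y = 96 - 120 cos(a), z = 36 + 120 sin(a) mm. Push it down from its outer side (the case's +y side). Stiff hinge: stays where it is left, needs about 0.5 to 1 N at the free edge.
- flap_hinge (a point): Middle of the yellow panel's hinge line, which runs along the case's x axis, at case point (0, 96, 36) mm. The panel is 76 mm wide (case x -38 to 38), 120 mm from hinge line to free edge, 4 mm thick (2 mm either side of the plane through the hinge line); lying flat it runs towards the case's -y, its top 38 mm above the bench, 7 mm below the rim.
- flap_edge (a point): Middle of the free edge of the yellow panel, mid thickness, 120 mm from its hinge line.
- cover (a joint): Hinge of the black cover, rad. 0: shut on the rim (its slightly soft stop); about 1.55 to 1.75 at the start: open, upright or leaning slightly away from the robot. At angle b the free edge of the plane through the hinge line is at case x = 75 - 150 cos(b), z = 45 + 150 sin(b) mm. Stiff hinge: stays where it is left and must be pushed all the way, about 1.5 to 3.5 N at the free edge.
- cover_hinge (a point): Middle of the cover's hinge line, which runs along the case's y axis, at case point (75, 0, 45) mm. The cover is a shallow shell, 150 mm from hinge line to free edge, 210 mm wide, 18 mm thick: its outer face lies 18 mm from the plane through the hinge line. That face looks away from the robot when open, and up when shut, then 63 mm above the bench.
- cover_edge (a point): Middle of the free edge of the cover, on its outer face: 150 mm from the hinge line, 18 mm out of the hinge plane.
- phone: Loose gold phone with open back, 74 x 150 x 8 mm, lying in the case, its top 14 mm above the bench, well below the panel. Origin: centre of its underside. Not to be touched or moved.
- battery: Loose dark flat phone battery, 42 x 109 x 7 mm, lying beside the phone in the case, on the hinged side. Origin: centre of its underside. Not to be touched or moved.
- spudger: Loose blue plastic spudger stick, 8 x 144 x 6 mm, on the bench beside the right end of the case. Origin: centre of its underside. Bystander.
- black_tape: Loose black tape roll, 72 mm across, 18 mm high, on the bench to the right. Origin: centre of its underside. Bystander.
- cutters: Loose red-handled flush cutters, 53 x 121 x 11 mm, on the bench to the left of the case. Origin: centre of its underside. Bystander.
- service_box: Loose gold service box, 55 x 64 x 25 mm, on the bench to the far left of the case. Origin: centre of its underside. Bystander.

How it is judged:
By the outcome, as a careful person would: the job done as asked, in the order asked, and still so for the second after the job is handed in, with the robot touching nothing.
It also fails if it takes over 64 s, if anything falls off the work surface, if the arm or the gripper's body presses on something with over 40 N, if the wrist force passes 120 N, or if a joint passes its speed limit or range.

## Working session

There is one attempt and no reset: what is moved stays moved. The work goes in short steps, Python scripts to look and compute and a tool call to move; the robot and the scene stay as the last step left them, time stands still between calls to the robot, and variables do not carry over. Pictures are saved under pics/ and viewed, at most 10 in all, crops included, and the job is handed in when it is done.

Besides the shell and the picture viewer there is one more tool, called after "Emit:" in YAML: its name, and indented under it one key for each argument. step_arm: Moves the arm, as the interface text tells. Its arguments: {"type":"object","properties":{"moves":{"type":"array"},"grip_force":{"type":"number"}},"required":["moves"]}

```bash
mkdir -p pics; cat > h.py <<'E'
import numpy as np, cv2
from workcell import telemetry, imaging, env
def ray(name,uv,P=None):
    p=P or imaging.camera_params(name); K=np.array(p["camera_matrix"]);D=np.array(p["D"]);T=np.array(p["pose"])
    n=cv2.undistortPoints(np.array(uv,float).reshape(-1,1,2),K,D).reshape(-1,2)
    d=np.c_[n[:,0],-n[:,1],-np.ones(len(n))]@T[:3,:3].T
    return T[:3,3],d
def plane(name,uv,z):
    o,d=ray(name,uv); return o+d*((z-o[2])/d[:,2])[:,None]
def proj(name,pts):
    p=imaging.camera_params(name);T=np.array(p["pose"]);K=np.array(p["camera_matrix"]);D=np.array(p["D"])
    q=(np.array(pts,float)-T[:3,3])@T[:3,:3]; q=q*[1,-1,-1]
    return cv2.projectPoints(q,np.zeros(3),np.zeros(3),K,D)[0].reshape(-1,2)
def save(name,f):
    im=imaging.read_camera(name); cv2.imwrite(f,im[:,:,::-1]); return im
E
python3 - <<'E'
from h import *
for n in("scene","top"):
    save(n,f"pics/{n}0.png"); print(n,np.round(imaging.camera_params(n)["pose"],3).tolist())
print(telemetry.get_state())
E
```

```text
scene [[-0.671, 0.463, -0.579, -0.238], [-0.742, -0.412, 0.529, 0.504], [0.006, 0.785, 0.62, 0.841], [0.0, 0.0, 0.0, 1.0]]
top [[0.022, 0.999, -0.049, 0.448], [-1.0, 0.022, 0.002, -0.189], [0.003, 0.048, 0.999, 1.159], [0.0, 0.0, 0.0, 1.0]]
{'clock': 0.1, 'joint_pos': array([-1.38258121e+00,  3.13955359e-01,  4.51280281e-02,  1.30360916e+00,
        1.48519196e-05,  1.43119182e+00]), 'qvel': array([ 0.00089566, -0.00173599,  0.00316584,  0.00042884,  0.00101934,
       -0.00070174]), 'tau': array([ 1.42443099e-03, -4.81728888e+01,  2.99242133e+01,  1.28266806e-02,
       -1.48241870e-04, -1.16211450e-05]), 'tcp_pos': array([ 0.18504758, -0.54394422,  0.23049544]), 'orientation': array([-8.20021883e-04,  9.86596504e-01,  1.63176791e-01, -1.25066602e-05]), 'wrist_force': array([-1.17616943,  0.0821855 , -0.55691761]), 'ft_torque': array([ 0.01057563,  0.0449201 , -0.03670631]), 'grip_force': 0.0, 'finger_gap': 0.08536703680749412}
```

View pics/scene0.png

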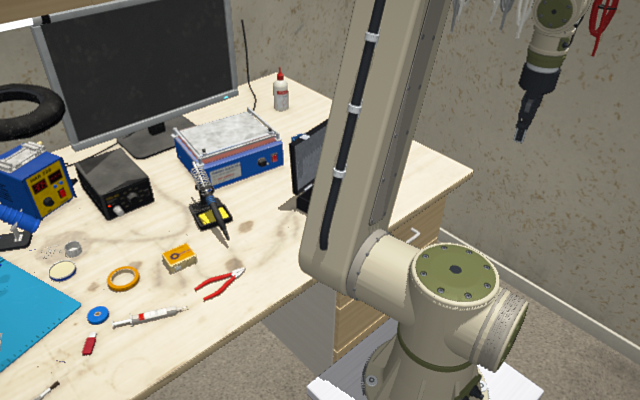

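View pics/top0.png

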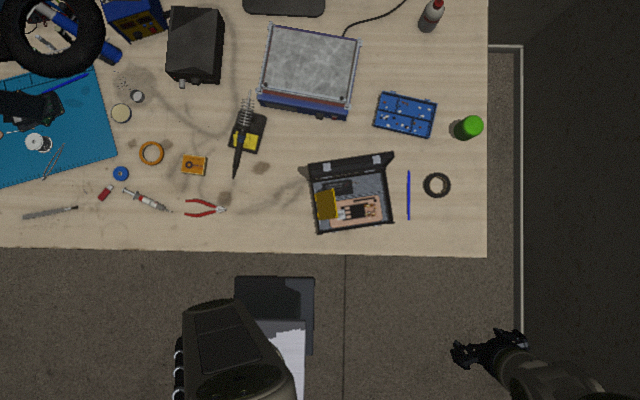

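The scene view has the case hidden behind the arm. In the top view the case is at about (350,205), with the panel at (326,203), the cover edge along (305,165)–(393,155), the spudger at x=408 and the cutters at (205,208). I'll enlarge the top view.

```bash
python3 - <<'E'
from h import *
im=cv2.imread("pics/top0.png")[140:245,290:430]
im=cv2.resize(im,None,fx=5.6,fy=5.6,interpolation=cv2.INTER_CUBIC)
im=np.clip(255*(im/255.)**0.6,0,255).astype(np.uint8)
cv2.imwrite("pics/c1.png",im)
E
```

```text
(no output)
```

View pics/c1.png

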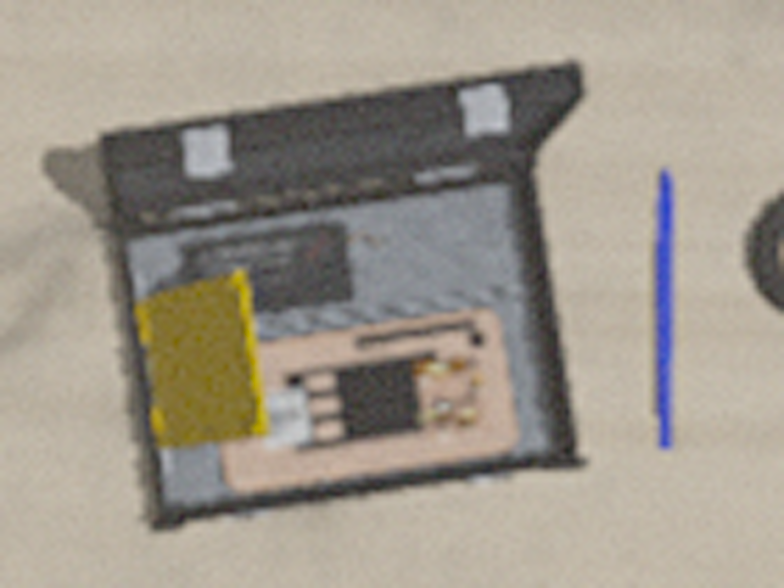

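Crop pixels: front rim corners are near (152,525) and (578,463), and rear rim corners near (120,232) and (530,172). The panel's free edge runs from (241,272) to (268,434) and its hinge from (138,303) to (157,445). The cover's top edge runs from (103,137) to (580,65).

```bash
cat > fit.py <<'E'
from h import *
from scipy.optimize import least_squares
c=lambda *p:np.array(p)/5.6+[290-.4,140-.4]
obs=[]
def model(x):
    X,Y,t,a,b=x
    C=[(-75,105,45),(-75,-105,45),(75,105,45),
       (38,96-120*np.cos(a)-2*np.sin(a)*0,36+120*np.sin(a)),(-38,96-120*np.cos(a),36+120*np.sin(a)),
       (75-150*np.cos(b)+18*np.sin(b),105,45+150*np.sin(b)+18*np.cos(b)),
       (75-150*np.cos(b)+18*np.sin(b),-105,45+150*np.sin(b)+18*np.cos(b))]
    C=np.array(C)/1000; R=np.array([[np.cos(t),-np.sin(t),0],[np.sin(t),np.cos(t),0],[0,0,1]])
    return C@R.T+[X,Y,0]
px=c((152,525),(578,463),(120,232),(241,272),(268,434),(103,137),(580,65))
if __name__=="__main__":
    print(np.round(plane("top",px[:3],.045),3))
    r=least_squares(lambda x:(proj("top",model(x))-px).ravel(),[.45,-.27,-.15,1.3,1.6])
    print(r.x.round(4)); print(r.fun.reshape(-1,2).round(1))
    print(telemetry.get_state()["clock"])
E
python3 fit.py
```

```text
[[ 0.399 -0.187  0.045]
 [ 0.434 -0.394  0.045]
 [ 0.542 -0.168  0.045]]
[ 0.4891 -0.2802  0.1668  1.1776  1.6178]
[[ 0.9  0.5]
 [ 0.7  0.5]
 [-1.3 -1.3]
 [ 0.2 -0.5]
 [-0.2  0.7]
 [-1.  -0.1]
 [ 0.7  0.1]]
0.1
```

Emit:
step_arm:
  moves:
    - [[190,-140,0],[0,0,0.16],0]
    - [[190,-140,0],[0,0,0.16],0]
    - [[190,-140,0],[0,0,0.16],0]
    - [[190,-140,0],[0,0,0.16],0]
    - [[190,-140,0],[0,0,0.16],0]
    - [[190,-140,0],[0,0,0.16],0]
    - [[190,-140,0],[0,0,0.16],0]
    - [[190,-140,0],[0,0,0.16],0]

```text
clock: 0.77
tcp_pos: [0.3207, -0.3492, 0.2313]
orientation: [0.0, 0.996, 0.086, -0.0]
wrist_force: [0.6, -0.9, 0.5]
finger_gap: -0.0
grip_force: 0.0
```

```bash
cat >> h.py <<'E'
CX,CY,CT=.4891,-.2802,.1668
def case(p):
    p=np.array(p)-[CX,CY,0]; c,s=np.cos(CT),np.sin(CT)
    return 1000*np.array([c*p[0]+s*p[1],-s*p[0]+c*p[1],p[2]])
def st():
    s=telemetry.get_state(); from scipy.spatial.transform import Rotation as R
    M=R.from_quat(s["orientation"],scalar_first=True).as_matrix()
    c,q=np.cos(CT),np.sin(CT); A=np.array([[c,q,0],[-q,c,0],[0,0,1]])
    print("t",round(s["clock"],2),"case",case(s["tcp_pos"]).round(1),"F",(A@s["wrist_force"]).round(2),"toolx yaw-CT",round(np.arctan2(M[1,0],M[0,0])-CT,3),"zdown",M[:,2].round(3),"gap",round(s["finger_gap"],4),s["joint_pos"].round(2))
E
python3 -c "from h import *;st()"
```

```text
t 0.77 case [-177.6  -40.1  231.3] F [ 0.42 -0.97  0.45] toolx yaw-CT 0.004 zdown [-0. -0. -1.] gap -0.0 [-1.    0.12 -0.2   1.25 -0.    1.97]
```

Emit:
step_arm:
  moves:
    - [[172,-175,0],[0,0,0],0]
    - [[172,-175,0],[0,0,0],0]
    - [[172,-175,0],[0,0,0],0]
    - [[172,-175,0],[0,0,0],0]
    - [[172,-175,0],[0,0,0],0]
    - [[172,-175,0],[0,0,0],0]
    - [[172,-175,0],[0,0,0],0]
    - [[172,-175,0],[0,0,0],0]

```text
clock: 1.43
tcp_pos: [0.461, -0.1488, 0.2309]
orientation: [0.0, 0.996, 0.085, -0.0]
wrist_force: [0.1, -0.1, -0.2]
finger_gap: -0.0003
grip_force: 0.0
```

```bash
python3 -c "
from h import *
st();save('wrist','pics/w1.png');save('top','pics/top1.png');np.save('wp.npy',imaging.camera_params('wrist')['pose'])
from fit import model
im=cv2.imread('pics/w1.png')
for p in proj('wrist',model([CX,CY,CT,1.1776,1.6178])): 
  print(p.round(0)); cv2.circle(im,tuple(int(v) for v in np.clip(p,-999,9999)),4,(255,0,255),1)
cv2.imwrite('pics/w1m.png',im)"
```

```text
t 1.43 case [ -5.9 134.2 230.9] F [ 0.11 -0.07 -0.21] toolx yaw-CT 0.004 zdown [-0.001 -0.    -1.   ] gap -0.0003 [-0.48  0.14 -0.18  1.25 -0.    2.49]
[348. 243.]
[551. 243.]
[351.  88.]
[448. 143.]
[437. 251.]
[379.  21.]
[789.  35.]
```

View pics/w1m.png

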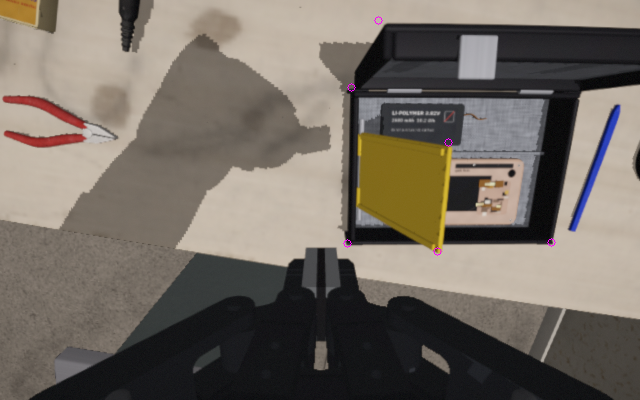

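The wrist view agrees with the fit. The panel's free edge is at (451,145)–(440,249) against a prediction of (448,143)–(437,251), and the front-left rim corner is at (348,243). Next I bring the tip down on the panel's outer side.

Emit:
step_arm:
  moves:
    - [[0,0,30],[0,0,0],0]
    - [[3,0,60],[0,0,0],0]
    - [[5,0,90],[0,0,0],0]
    - [[5,5,101],[0,0,0],0]
    - [[5,25,101],[0,0,0],0]
    - [[5,40,101],[0,0,0],0]
    - [[5,44,101],[0,0,0],0]
    - [[5,44,101],[0,0,0],0]

```text
clock: 2.2
tcp_pos: [0.4728, -0.1947, 0.1308]
orientation: [0.001, 0.997, 0.082, 0.001]
wrist_force: [0.3, 0.7, -0.2]
finger_gap: 0.0001
grip_force: 0.0
```

```bash
python3 -c "from h import *;st()"
```

```text
t 2.2 case [ -1.9  87.  130.8] F [ 0.38  0.67 -0.17] toolx yaw-CT -0.003 zdown [ 0.001 -0.001 -1.   ] gap 0.0001 [-0.55  0.24 -0.3   1.02 -0.    2.43]
```

Emit:
step_arm:
  moves:
    - [[0,10,0],[0,0,0],0]
    - [[0,18,2],[0,0,0],0]
    - [[0,26,5],[0,0,0],0]
    - [[0,34,9],[0,0,0],0]
    - [[0,42,14],[0,0,0],0]
    - [[0,50,21],[0,0,0],0]
    - [[0,57,28],[0,0,0],0]
    - [[0,63,36],[0,0,0],0]

```text
clock: 2.87
tcp_pos: [0.4832, -0.2549, 0.0934]
orientation: [0.0, 0.996, 0.084, -0.0]
wrist_force: [-0.2, -0.6, 0.2]
finger_gap: 0.0001
grip_force: 0.3
```

```bash
python3 -c "from h import *;st();save('top','pics/top2.png');save('wrist','pics/w2.png')"
```

```text
t 2.87 case [-1.6 25.9 93.4] F [-0.29 -0.55  0.23] toolx yaw-CT 0.001 zdown [-0. -0. -1.] gap 0.0001 [-0.63  0.34 -0.27  0.96 -0.    2.34]
```

View pics/w2.png

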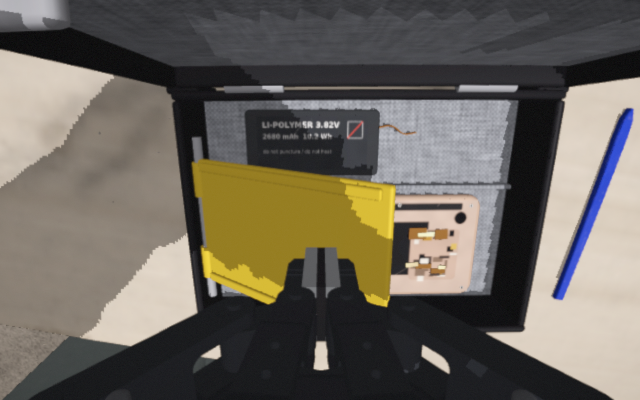

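The panel has moved with the fingertip: its free edge is near column 393 and the tip rests on it at (325,265). I'll carry on down the arc.

Emit:
step_arm:
  moves:
    - [[0,5,8],[0,0,0],0]
    - [[0,10,17],[0,0,0],0]
    - [[0,14,26],[0,0,0],0]
    - [[0,17,36],[0,0,0],0]
    - [[0,18,44],[0,0,0],0]
    - [[0,19,50],[0,0,0],0]
    - [[0,19,54],[0,0,0],0]
    - [[0,19,55],[0,0,0],0]

```text
clock: 3.63
tcp_pos: [0.4858, -0.2725, 0.0383]
orientation: [-0.0, 0.996, 0.084, -0.001]
wrist_force: [-0.7, 0.5, -0.2]
finger_gap: -0.0003
grip_force: 0.1
```

```bash
python3 -c "from h import *;st()"
```

```text
t 3.63 case [-2.   8.2 38.3] F [-0.61  0.63 -0.18] toolx yaw-CT 0.001 zdown [-0.001  0.001 -1.   ] gap -0.0003 [-0.66  0.41 -0.31  0.85 -0.    2.32]
```

Press a little, row by row, for the stop force.

Emit:
step_arm:
  moves:
    - [[0,0,1],[0,0,0],0]
    - [[0,0,2],[0,0,0],0]
    - [[0,0,2],[0,0,0],0]
    - [[0,0,2],[0,0,0],0]

```text
clock: 3.97
tcp_pos: [0.4862, -0.2727, 0.038]
orientation: [0.0, 0.996, 0.084, 0.0]
wrist_force: [-1.6, 1.1, 4.3]
finger_gap: -0.0
grip_force: 2.1
```

```bash
python3 -c "from h import *;st()"
```

```text
t 3.97 case [-1.6  7.9 38. ] F [-1.4   1.36  4.31] toolx yaw-CT 0.001 zdown [ 0. -0. -1.] gap -0.0 [-0.66  0.41 -0.31  0.85 -0.    2.32]
```

4.3 N at z = 38 mm means the panel is flat on its stop. One more slight press, then straight up.

Emit:
step_arm:
  moves:
    - [[0,0,1.5],[0,0,0],0]
    - [[0,0,1.5],[0,0,0],0]
    - [[0,0,-2],[0,0,0],0]
    - [[0,0,-40],[0,0,0],0]
    - [[0,0,-80],[0,0,0],0]
    - [[0,0,-120],[0,0,0],0]
    - [[0,0,-160],[0,0,0],0]
    - [[0,0,-200],[0,0,0],0]

```text
clock: 4.63
tcp_pos: [0.4862, -0.2727, 0.2395]
orientation: [0.0, 0.996, 0.084, 0.0]
wrist_force: [-0.6, -0.8, 0.1]
finger_gap: 0.0
grip_force: 0.0
```

```bash
python3 - <<'E'
from h import *
st();w=save('wrist','pics/w3.png');t=save('top','pics/top3.png')
c,s=np.cos(CT),np.sin(CT)
def W(p): p=np.array(p,float)/1000; return np.c_[c*p[:,0]-s*p[:,1]+CX,s*p[:,0]+c*p[:,1]+CY,p[:,2]]
print(proj('wrist',W([(38,-24,38),(-38,-24,38),(38,96,38)])).round(0), proj('top',W([(38,-24,38),(-38,-24,38),(38,96,38)])).round(1))
for n,im in(('w',w),('t',t[140:245,290:430])):
    h=cv2.cvtColor(im,cv2.COLOR_RGB2HSV); m=cv2.inRange(h,(20,150,50),(32,255,255))
    k=max(cv2.findContours(m,0,2)[0],key=cv2.contourArea); print(n,cv2.boxPoints(cv2.minAreaRect(k)).round(1)+([290,140] if n=='t' else [0,0]))
E
```

```text
t 4.63 case [ -1.6   7.9 239.5] F [-0.74 -0.66  0.12] toolx yaw-CT 0.001 zdown [ 0.001 -0.001 -1.   ] gap 0.0 [-0.66  0.28  0.02  1.31  0.    2.32]
[[347. 139.]
 [346. 212.]
 [226. 139.]] [[357.8 186.5]
 [361.9 213.7]
 [314.9 192.7]]
w [[226. 135.]
 [353. 135.]
 [353. 210.]
 [226. 210.]]
t [[308.10000038 201.79999924]
 [323.5        181.40000153]
 [335.         190.        ]
 [319.60000038 210.5       ]]
```

View pics/w3.png

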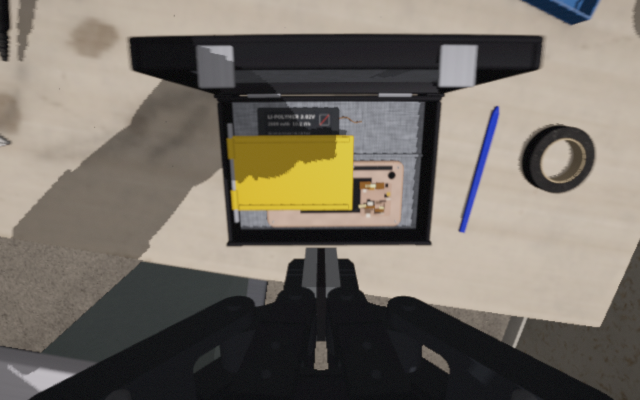

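The panel lies flat: its corners (226,135)–(353,210) sit within a few px of the flat prediction, and the phone and battery have not moved. Now over the cover and down behind it.

Emit:
step_arm:
  moves:
    - [[36,2,0],[0,0,0],0]
    - [[72,4,0],[0,0,0],0]
    - [[108,8,0],[0,0,0],0]
    - [[140,8,0],[0,0,0],0]
    - [[142,8,0],[0,0,0],0]
    - [[142,8,25],[0,0,0],0]
    - [[142,8,50],[0,0,0],0]
    - [[142,8,70],[0,0,0],0]

```text
clock: 5.4
tcp_pos: [0.6273, -0.2567, 0.1651]
orientation: [-0.0, 0.996, 0.084, -0.0]
wrist_force: [0.3, 0.6, -0.4]
finger_gap: 0.0001
grip_force: 0.0
```

```bash
python3 -c "from h import *;st();save('top','pics/top4.png')"
```

```text
t 5.4 case [140.2   0.2 165.1] F [ 0.42  0.51 -0.39] toolx yaw-CT 0.001 zdown [-0.001  0.    -1.   ] gap 0.0001 [-0.51  0.54  0.23  1.26 -0.    2.47]
```

Emit:
step_arm:
  moves:
    - [[-12,0,0],[0,0,0],0]
    - [[-22,0,0],[0,0,0],0]
    - [[-30,0,0],[0,0,0],0]
    - [[-38,0,-1],[0,0,0],0]
    - [[-46,0,-2],[0,0,0],0]
    - [[-54,0,-3],[0,0,0],0]
    - [[-62,0,-3],[0,0,0],0]
    - [[-70,0,-3],[0,0,0],0]

```text
clock: 6.12
tcp_pos: [0.5581, -0.269, 0.1707]
orientation: [0.0, 0.996, 0.084, 0.0]
wrist_force: [2.1, 0.6, -0.6]
finger_gap: 0.0
grip_force: 0.8
```

```bash
python3 -c "from h import *;st();save('wrist','pics/w4.png')"
```

```text
t 6.12 case [ 69.9  -0.4 170.7] F [ 2.17  0.26 -0.61] toolx yaw-CT 0.001 zdown [ 0.001 -0.001 -1.   ] gap 0.0 [-0.58  0.42  0.05  1.2  -0.    2.4 ]
```

View pics/w4.png

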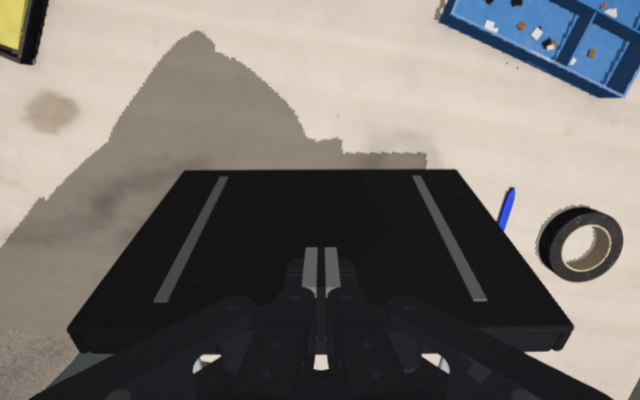

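The cover is tipping forward: its outer face spans rows 170–350, with the tip at (320,260) near the free edge and about 2 N of push. I'll follow the arc.

Emit:
step_arm:
  moves:
    - [[-12,0,3],[0,0,0],0]
    - [[-25,0,7],[0,0,0],0]
    - [[-36,0,11],[0,0,0],0]
    - [[-48,0,17],[0,0,0],0]
    - [[-58,0,24],[0,0,0],0]
    - [[-68,0,32],[0,0,0],0]
    - [[-77,0,40],[0,0,0],0]
    - [[-85,0,50],[0,0,0],0]

```text
clock: 6.83
tcp_pos: [0.4742, -0.2834, 0.1207]
orientation: [0.001, 0.996, 0.084, 0.0]
wrist_force: [0.1, -0.4, 1.4]
finger_gap: 0.0001
grip_force: 0.6
```

```bash
python3 -c "from h import *;st()"
```

```text
t 6.83 case [-15.2  -0.7 120.7] F [-0.   -0.39  1.38] toolx yaw-CT 0.001 zdown [ 0.001 -0.001 -1.   ] gap 0.0001 [-0.68  0.33 -0.21  1.03 -0.    2.29]
```

Emit:
step_arm:
  moves:
    - [[-7,0,11],[0,0,0],0]
    - [[-13,0,22],[0,0,0],0]
    - [[-18,0,33],[0,0,0],0]
    - [[-21,0,42],[0,0,0],0]
    - [[-23,0,49],[0,0,0],0]
    - [[-24,0,54],[0,0,0],0]
    - [[-24,0,57],[0,0,0],0]
    - [[-24,0,57],[0,0,0],0]

```text
clock: 7.5
tcp_pos: [0.4509, -0.2868, 0.0633]
orientation: [-0.0, 0.996, 0.084, -0.0]
wrist_force: [-0.3, 0.4, -0.4]
finger_gap: -0.0001
grip_force: 0.0
```

Emit:
step_arm:
  moves:
    - [[0,0,1],[0,0,0],0]
    - [[0,0,2],[0,0,0],0]
    - [[0,0,2],[0,0,0],0]
    - [[0,0,2],[0,0,0],0]

```text
clock: 7.83
tcp_pos: [0.4514, -0.287, 0.0629]
orientation: [0.001, 0.996, 0.084, 0.0]
wrist_force: [-4.4, 3.1, 11.5]
finger_gap: 0.0001
grip_force: 6.0
```

```bash
python3 -c "from h import *;st()"
```

```text
t 7.83 case [-38.3  -0.4  62.9] F [-3.8   3.82 11.52] toolx yaw-CT 0.001 zdown [ 0.001 -0.001 -1.   ] gap 0.0001 [-0.72  0.35 -0.34  0.88 -0.    2.26]
```

11.5 N at z = 63 mm means the cover is shut. Lift clear and check.

Emit:
step_arm:
  moves:
    - [[0,0,0.5],[0,0,0],0]
    - [[0,0,-3],[0,0,0],0]
    - [[0,0,-30],[0,0,0],0]
    - [[0,0,-70],[0,0,0],0]
    - [[0,0,-110],[0,0,0],0]
    - [[0,0,-150],[0,0,0],0]
    - [[-30,0,-180],[0,0,0],0]
    - [[-50,0,-180],[0,0,0],0]

```text
clock: 8.5
tcp_pos: [0.4039, -0.2974, 0.2481]
orientation: [0.004, 0.996, 0.085, 0.003]
wrist_force: [-0.0, -1.3, 0.6]
finger_gap: 0.0
grip_force: 0.0
```

```bash
python3 - <<'E'
from h import *
st();w=save('wrist','pics/w5.png')
c,s=np.cos(CT),np.sin(CT)
def W(p): p=np.array(p,float)/1000; return np.c_[c*p[:,0]-s*p[:,1]+CX,s*p[:,0]+c*p[:,1]+CY,p[:,2]]
print(proj('wrist',W([(75,105,63),(75,-105,63),(-75,105,63),(-75,-105,63)])).round(0))
E
```

```text
t 8.5 case [-86.9  -2.8 248.1] F [-0.24 -1.28  0.64] toolx yaw-CT 0.003 zdown [ 0.008 -0.008 -1.   ] gap 0.0 [-0.79  0.16 -0.12  1.29 -0.    2.18]
[[191. -15.]
 [443. -15.]
 [206. 163.]
 [429. 163.]]
```

View pics/w5.png

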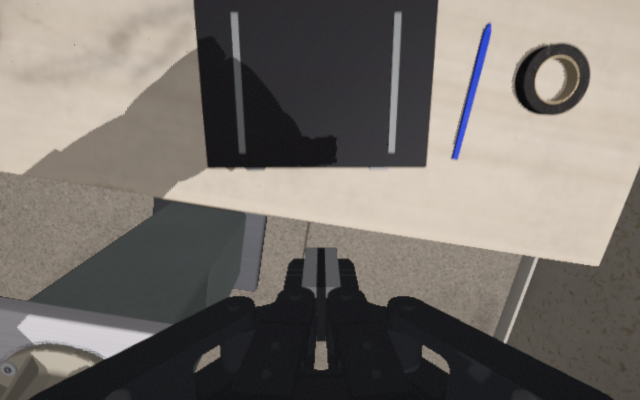

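The cover is shut: its front corners are at (208,166) and (427,166) against predicted (206,163) and (429,163). The spudger and tape are undisturbed. I'll let the arm settle and hand in.

Emit:
step_arm:
  moves:
    - [[0,0,0],[0,0,0],0]
    - [[0,0,0],[0,0,0],0]
    - [[0,0,0],[0,0,0],0]
    - [[0,0,0],[0,0,0],0]

```text
clock: 8.88
tcp_pos: [0.4022, -0.2948, 0.2403]
orientation: [-0.001, 0.996, 0.084, -0.0]
wrist_force: [0.8, -1.2, -0.4]
finger_gap: 0.0002
grip_force: 0.0
```

```bash
python3 -c "from h import *;st();print(env.hand_in())"
```

```text
t 8.88 case [-88.2   0.  240.3] F [ 0.63 -1.32 -0.43] toolx yaw-CT 0.002 zdown [-0.001  0.001 -1.   ] gap 0.0002 [-0.79  0.16 -0.13  1.28  0.    2.18]
the job is handed in; nothing more can be done
None
```

The yellow panel was pushed flat first, then the black cover pushed fully shut; the arm finished clear of the case, and the job was handed in at about 9 s (no verdict was returned).

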